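# Load the staining caddy with its four dropper bottles

## Task

Load the staining caddy for the microscope bench: stand the violet, amber, white and red dropper bottles in it, each in the cup of its own colour, standing flat on the cup's floor. Keep the bottles upright, set them down rather than dropping them, and leave the look-alike blue and green bottles standing where they are; they belong to other stains.

Things in the scene. Friction and masses are not known exactly. Their poses are not given: they have to be found in the camera images.
- violet_bottle_mid (a point): Upright plastic dropper bottle, 94 mm tall: white round body 38 mm in diameter and 58 mm high with a stripe in violet (purple) on its label, a sloping shoulder, then a cylindrical violet (purple) screw cap 24 mm in diameter that takes the top 28 mm; about 70 g. This point is on its axis, half-way up (47 mm above its underside, 47 mm below the cap's top); z is up along the axis. One of the four of the staining set.
- amber_bottle_mid (a point): Upright plastic dropper bottle, 94 mm tall: white round body 38 mm in diameter and 58 mm high with a stripe in amber (orange-yellow) on its label, a sloping shoulder, then a cylindrical amber (orange-yellow) screw cap 24 mm in diameter that takes the top 28 mm; about 70 g. This point is on its axis, half-way up (47 mm above its underside, 47 mm below the cap's top); z is up along the axis. One of the four of the staining set.
- white_bottle_mid (a point): Upright plastic dropper bottle, 94 mm tall: white round body 38 mm in diameter and 58 mm high with a stripe in white on its label, a sloping shoulder, then a cylindrical white screw cap 24 mm in diameter that takes the top 28 mm; about 70 g. This point is on its axis, half-way up (47 mm above its underside, 47 mm below the cap's top); z is up along the axis. One of the four of the staining set.
- red_bottle_mid (a point): Upright plastic dropper bottle, 94 mm tall: white round body 38 mm in diameter and 58 mm high with a stripe in red on its label, a sloping shoulder, then a cylindrical red screw cap 24 mm in diameter that takes the top 28 mm; about 70 g. This point is on its axis, half-way up (47 mm above its underside, 47 mm below the cap's top); z is up along the axis. One of the four of the staining set.
- blue_bottle_mid (a point): Look-alike: upright plastic dropper bottle, 94 mm tall: white round body 38 mm in diameter and 58 mm high with a stripe in sky-blue on its label, a sloping shoulder, then a cylindrical sky-blue screw cap 24 mm in diameter that takes the top 28 mm; about 70 g. This point is on its axis, half-way up (47 mm above its underside, 47 mm below the cap's top); z is up along the axis. Not part of the set; it stays where it is.
- green_bottle_mid (a point): Look-alike: upright plastic dropper bottle, 94 mm tall: white round body 38 mm in diameter and 58 mm high with a stripe in green on its label, a sloping shoulder, then a cylindrical green screw cap 24 mm in diameter that takes the top 28 mm; about 70 g. This point is on its axis, half-way up (47 mm above its underside, 47 mm below the cap's top); z is up along the axis. Not part of the set; it stays where it is.
- violet_cup: Square open violet (purple) plastic cup, 62 mm outside, 56 mm inside, 28 mm high, inner floor 3 mm above its underside; origin at the centre of its underside (4.5 mm above the bench, in the caddy), z up, x along the caddy's row, sides along x and y. The four cups stand fixed in one row, 64 mm apart, in any order, in the low grey caddy (268 by 76 mm, 22 mm high, with a grip lug at each end), which is fixed on the bench.
- amber_cup: Square open amber (orange-yellow) plastic cup, 62 mm outside, 56 mm inside, 28 mm high, inner floor 3 mm above its underside; origin at the centre of its underside (4.5 mm above the bench, in the caddy), z up, x along the caddy's row, sides along x and y. The four cups stand fixed in one row, 64 mm apart, in any order, in the low grey caddy (268 by 76 mm, 22 mm high, with a grip lug at each end), which is fixed on the bench.
- white_cup: Square open white plastic cup, 62 mm outside, 56 mm inside, 28 mm high, inner floor 3 mm above its underside; origin at the centre of its underside (4.5 mm above the bench, in the caddy), z up, x along the caddy's row, sides along x and y. The four cups stand fixed in one row, 64 mm apart, in any order, in the low grey caddy (268 by 76 mm, 22 mm high, with a grip lug at each end), which is fixed on the bench.
- red_cup: Square open red plastic cup, 62 mm outside, 56 mm inside, 28 mm high, inner floor 3 mm above its underside; origin at the centre of its underside (4.5 mm above the bench, in the caddy), z up, x along the caddy's row, sides along x and y. The four cups stand fixed in one row, 64 mm apart, in any order, in the low grey caddy (268 by 76 mm, 22 mm high, with a grip lug at each end), which is fixed on the bench.
There are look-alikes about, which are no part of the job. What is shaped like the part that bears white_bottle_mid but pink is not meant. What is shaped like the part that bears amber_bottle_mid but pink is not meant.

How it is judged:
By the outcome, as a careful person would: the job done as asked, in the order asked, and still so for the second after the job is handed in, with the robot touching nothing.
It also fails if it takes over 128 s, if anything falls off the work surface, if the arm or the gripper's body presses on something with over 40 N, if the wrist force passes 120 N, or if a joint passes its speed limit or range.

## Robot

A 7-joint arm with a two-finger parallel gripper is mounted at the origin on the work surface. World frame = base frame: x ahead of the robot, y to its left, z up, the work surface at z = 0. Lengths are in m, angles in rad, forces in N, time in s.
With the tool pointing down it reaches from about 0.425 to 0.925 m from the base axis. Payload 6.8 kg.
Tool frame: the origin (TCP) lies midway between the tips of the shut fingers; the grasp point (between the pads) lies 19 mm behind it; x points along the fingers, y is the direction in which the jaws open and shut, and the axes are right-handed (so a half turn about x gives the same grasp; the last joint's range is limited). The gripper opens to 85 mm and grips with 20 to 120 N. Pads are 22 mm wide; open, the fingers measure 114 mm over their backs; the gripper's body (76 mm by 85 mm) begins 54 mm behind the grasp point. The pads swing forward as they close: fully open they stand 13 mm farther back than shut.
Start: joints at [1.118, 0.477, 0.022, 1.555, -0.011, 1.109, -0.083], TCP at [0.228, -0.635, 0.231] pointing down, gripper open.
Joint ranges: [-2.96, 2.96], [-0.34, 2.1], [-1.41, 1.46], [0.24, 2.44], [-1.37, 4.51], [0.17, 1.92], [-2.96, 2.96]. Speed limits (rad/s): [2.39, 2.39, 3.14, 3.14, 3.14, 3.14, 3.14].

## Interface

Orientations are given as a rotation vector (axis times angle).
In Python, from bench import r, viewer, nets gives the robot as it stands.
- The arm moves only by the shell command python3 -m pendant 'ROWS' [FORCE]. ROWS is JSON, one flat list of numbers, 5 for each row, row after row: the finger opening in mm, from 0 to 85.4, then the shift along the tool's x, y, z in mm, then the turn about the tool's x in rad. A call has 1 to 20 rows; each row shifts and turns the commanded pose from where the row before left it, along the tool's axes as they then stand; what a row does not reach is not made up. A row lasts 1/8 s, in which the tool goes at most 62.5 mm and 10.7 degrees, less where a joint would pass 70% of its speed; a pose out of reach is approached as far as the arm can. A call with a gripper value outside its range is refused whole. The fingers move at their own pace and stop on an object; FORCE is the grip in N (left out, the last holds). Time passes only in rows, so rows that do not move let the fingers close. It gives the time, the measured TCP pose, the force and the opening at its end, in the units of the state.
- r.get_obs(): the state, without advancing time (a new reading comes with each control period).
- viewer.grab_frame(name): name is "scene" or "top" or "wrist"; returns (picture, depth): 480x640x3 uint8, red, green, blue; 480x640 float32, m along the optical axis (not along the pixel's ray), 0 where there is no reading.
- viewer.calibration(name): a dict with "mtx" (3x3 intrinsics, pixels), "world_to_cam" (4x4, takes a point from world to camera coordinates). Camera axes: x right, y up, looking along -z (the intrinsics and any distortion apply to the point x, -y, -z); pixel columns grow to the right and rows downward; lengths in m; the calibration is good to about 2 mm. A picture is of the moment at which its call begins: read the wrist's pose just before it. calibration takes no time and is no camera call; for the wrist camera it gives the pose at the moment of the call.
- r.hand_in(): hands the job in, once; it reports no verdict.
Trained networks look in the newest picture that a camera, given by its name, has taken for a name from the list of things; names that differ only in an ending like _2 or _b are one class to them, and where a whole thing is asked for, a point or a joint stands for the part that bears it (a point fixed in the world has none). Each returns a list of dicts, best first, with "score" (0 to 1); they miss things now and then, are a little off and sometimes report something else, mostly with a low value. They report only what shows in the picture. A call takes as long as a camera call. They do not tell look-alikes from the thing itself.
- nets.look_for(name, camera): "location" ([x, y, z] in m, in world coordinates, good to about 4 mm: the middle of the surface that is visible of it).
- nets.silhouettes(name, camera): "mask" (480x640 bool, what is visible of it).
The state is a dict: "clock": time; "joints": joint angles; "qvel": joint speeds; "tau": joint torques, N m; "tcp_pos": TCP position; "orientation": TCP orientation; "contact_force": force on the tool from outside, world axes, zero at the start; "moment": the same for the moment, N m; "grip_width": finger opening in m.
Only numpy, scipy, OpenCV 4.12 (cv2) and the standard library are available. Lean on these libraries where they do the work, as an engineer would, in place of code of your own. Each camera call takes 0.05 s, during which the arm holds its last target. There are 200 camera calls.

## Working session

There is one attempt and no reset: what is moved stays moved. The work goes in short steps, Python scripts to look and compute and a shell command to move; the robot and the scene stay as the last step left them, time stands still between calls to the robot, and variables do not carry over. Pictures are saved under pics/ and viewed, about 12 in all and at most 16, crops included, and the job is handed in when it is done.

```bash
mkdir -p pics && cat > h.py <<'E'
import numpy as np, cv2
from bench import r, viewer, nets
def save(n,f): 
    p,d=viewer.grab_frame(n); cv2.imwrite(f,p[:,:,::-1]); return p,d
def world(cam,d,mask_or_px):
    c=viewer.calibration(cam);K=np.array(c["mtx"]);T=np.linalg.inv(np.array(c["world_to_cam"]))
    if mask_or_px.dtype==bool: v,u=np.nonzero(mask_or_px&(d>0))
    else: u,v=mask_or_px.T
    z=d[v,u]; x=(u-K[0,2])/K[0,0]*z; y=(v-K[1,2])/K[1,1]*z
    return (T@np.stack([x,-y,-z,np.ones_like(z)]))[:3].T
def pix(cam,P):
    c=viewer.calibration(cam);q=np.array(c["world_to_cam"])@np.append(P,1);K=np.array(c["mtx"])
    return K[0,0]*q[0]/-q[2]+K[0,2],K[1,1]*-q[1]/-q[2]+K[1,2]
E
python3 - <<'E'
from h import *
o=r.get_obs();print(o)
for n in ("scene","top"): 
    save(n,f"pics/{n}0.png"); c=viewer.calibration(n);print(n,c)
for k in "violet amber white red blue green".split():
    for x in nets.look_for(k+"_bottle_mid","top")[:3]: print(k,"b",np.round(x["location"],3),round(x["score"],2),np.round(pix("top",x["location"])))
for k in "violet amber white red".split():
    for x in nets.look_for(k+"_cup","top")[:2]: print(k,"c",np.round(x["location"],3),round(x["score"],2),np.round(pix("top",x["location"])))
E
```

```text
{'clock': 0.0, 'joints': array([ 1.11789625,  0.47783134,  0.02234235,  1.5564676 , -0.01148115,
        1.1093184 , -0.08309648]), 'qvel': array([ 0.00105441, -0.00104465, -0.00182293, -0.00205039, -0.0004786 ,
        0.0009803 ,  0.00037512]), 'tau': array([-5.01131726e-04, -5.96467924e+01,  1.60771888e+00, -2.81203365e+01,
        1.23841257e-02,  9.53905284e-03, -2.04097637e-05]), 'tcp_pos': array([ 0.2279277 , -0.63470657,  0.23029803]), 'orientation': array([ 2.03434751,  0.35625145, -2.03534377]), 'contact_force': array([0.18878249, 0.01222426, 1.11620873]), 'moment': array([-0.04493445, -0.00149746,  0.01999641]), 'grip_width': 0.08545372014707764}
scene {'mtx': array([[510.70996898,   0.        , 327.06639224],
       [  0.        , 510.70996898, 251.52020159],
       [  0.        ,   0.        ,   1.        ]]), 'world_to_cam': array([[ 0.67798876,  0.7349842 ,  0.0113784 , -0.32411675],
       [-0.5949022 ,  0.53954591,  0.59580331,  0.29423301],
       [ 0.43176685, -0.41071699,  0.80304978, -1.2628932 ],
       [ 0.        ,  0.        ,  0.        ,  1.        ]])}
top
[... 331 characters left out ...]
433,  0.97604014, -0.71452683],
       [ 0.        ,  0.        ,  0.        ,  1.        ]])}
violet b [ 0.447 -0.304  0.062] 0.98 [485. 266.]
violet b [ 0.597 -0.296  0.061] 0.42 [467. 185.]
amber b [ 0.464 -0.163  0.062] 0.86 [402. 263.]
amber b [ 0.392 -0.2    0.066] 0.62 [430. 302.]
white b [ 0.435 -0.015  0.066] 0.97 [319. 285.]
white b [ 0.404 -0.094  0.061] 0.69 [366. 300.]
red b [ 0.599 -0.296  0.058] 0.89 [466. 184.]
blue b [0.652 0.013 0.061] 0.92 [295. 168.]
green b [ 0.625 -0.152  0.06 ] 0.81 [387. 176.]
violet c [0.494 0.241 0.009] 0.81 [179. 267.]
amber c [0.558 0.251 0.008] 0.91 [174. 234.]
white c [0.425 0.231 0.007] 0.8 [185. 304.]
red c [0.624 0.262 0.007] 0.81 [168. 201.]
```

View pics/top0.png

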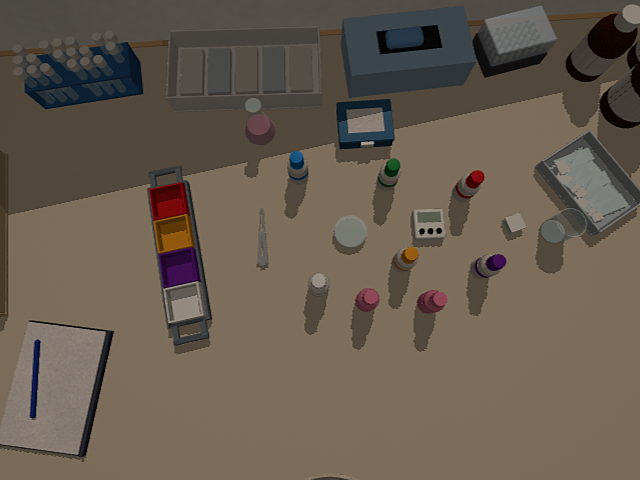

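View pics/scene0.png

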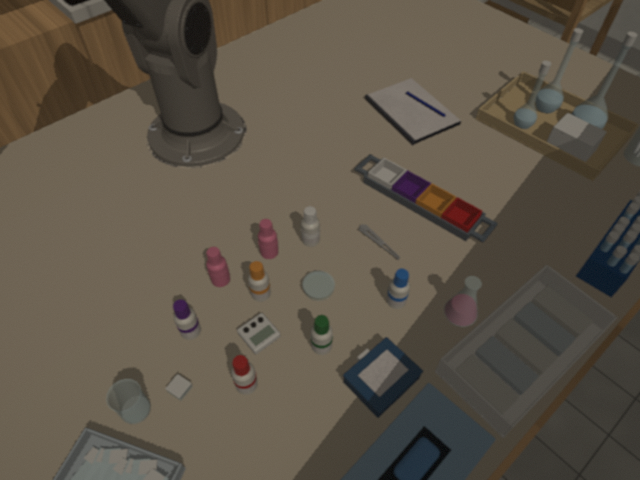

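Top view: violet (490,265), amber (407,257), white (319,283) and red (470,184) are the four meant. Blue (297,167), green (389,175) and pink (367,299), (432,301) are look-alikes. The cups run white, violet, amber, red from bottom to top. Next I measure cap axes and cup rims, and make one enlarged crop to confirm the colours.

```bash
cat > m.py <<'E'
from h import *
def cap(d,xy,cam="top"):
    P=world(cam,d,d>0); n=np.hypot(*(P[:,:2]-xy).T)<0.035; Q=P[n]
    t=Q[(Q[:,2]>0.088)&(Q[:,2]<.105)]
    if len(t)<5: return None
    c,rad=cv2.minEnclosingCircle((t[:,:2]*1000).astype(np.float32))
    return np.round(np.append(np.median(t,0),[c[0]/1e3,c[1]/1e3,rad/1e3,len(t)]),4)
E
python3 - <<'E'
from m import *
from scipy.spatial.transform import Rotation as R
p,d=save("top","pics/t1.png")
for k,xy in dict(violet=(.44,-.304),amber=(.455,-.163),white=(.425,-.015),red=(.59,-.296),blue=(.645,.013),green=(.62,-.152),pinkA=(.392,-.2),pinkB=(.404,-.094)).items(): print(k,cap(d,xy))
P=world("top",d,d>0)
from h import pix
W=P.reshape(-1,3) 
full=np.full((480,640,3),np.nan); full[d>0]=P
hsv=cv2.cvtColor(p,cv2.COLOR_RGB2HSV)
for k,xy in dict(white=(.425,.231),violet=(.494,.241),amber=(.558,.251),red=(.624,.262)).items():
    m=nets.silhouettes(k+"_cup","top")
    if not m: print(k,"none");continue
    q=full[m[0]["mask"]&(d>0)]; q=q[(q[:,2]>0.027)&(q[:,2]<.04)]
    (c,s,a)=cv2.minAreaRect((q[:,:2]*1000).astype(np.float32)); print(k,np.round(c,1),np.round(s,1),round(a,1),len(q),m[0]["score"])
print(R.from_rotvec(r.get_obs()["orientation"]).as_matrix().round(3))
cv2.imwrite("pics/crop1.png",cv2.resize(p[140:320,290:520,::-1],None,fx=3.3,fy=3.3))
E
```

```text
violet [ 4.504e-01 -3.156e-01  9.310e-02  4.499e-01 -3.163e-01  1.260e-02
  1.750e+02]
amber [ 4.732e-01 -1.711e-01  9.310e-02  4.732e-01 -1.718e-01  1.230e-02
  1.640e+02]
white [ 4.393e-01 -1.390e-02  9.300e-02  4.396e-01 -1.440e-02  1.240e-02
  1.660e+02]
red [ 6.006e-01 -3.020e-01  9.310e-02  6.007e-01 -3.026e-01  1.260e-02
  1.560e+02]
blue [6.596e-01 9.900e-03 9.310e-02 6.604e-01 1.060e-02 1.240e-02 1.400e+02]
green [ 6.329e-01 -1.588e-01  9.300e-02  6.333e-01 -1.590e-01  1.220e-02
  1.480e+02]
pinkA [ 3.951e-01 -2.087e-01  9.330e-02  3.953e-01 -2.095e-01  1.240e-02
  1.780e+02]
pinkB [ 4.068e-01 -9.690e-02  9.300e-02  4.068e-01 -9.670e-02  1.240e-02
  1.690e+02]
white [428.6 228.1] [64.7 62.8] 8.8 307 0.58
violet [490.6 237.2] [62.4 62.6] 8.5 273 0.94
amber [553.7 246.8] [66.3 62.8] 8.2 295 0.74
red [616.1 256.1] [65.7 62.9] 7.8 275 0.73
[[ 0.     0.338 -0.941]
 [-0.    -0.941 -0.338]
 [-1.     0.    -0.   ]]
```

View pics/crop1.png

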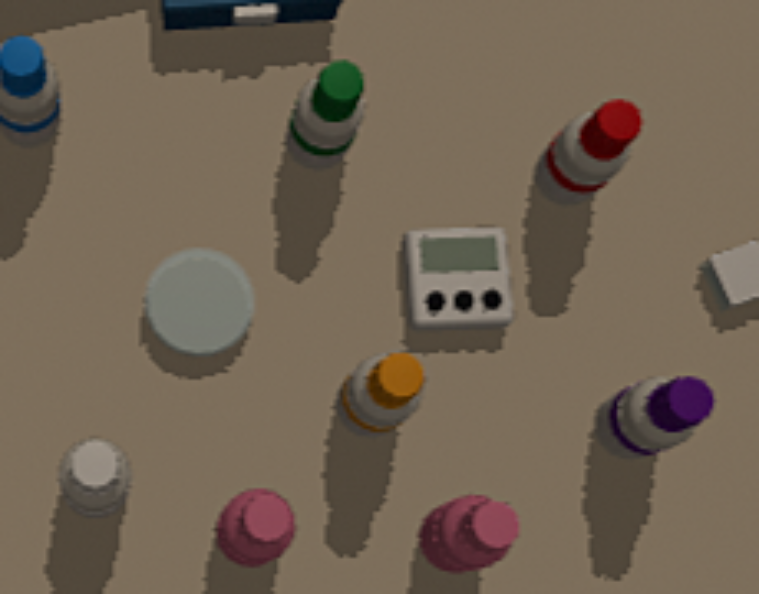

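The crop confirms violet (685,400), amber (400,378), white (95,463) and red (620,125) in crop pixels. The pink, blue and green bottles are not wanted. I go above violet with the jaws turned across the caddy's row.

```bash
cat > go.py <<'E'
import sys,numpy as np
from scipy.spatial.transform import Rotation as R
from bench import r
o=r.get_obs(); M=R.from_rotvec(o["orientation"]).as_matrix()
print("t",round(o["clock"],2),"tcp",o["tcp_pos"].round(4),"F",o["contact_force"].round(1),"w",round(o["grip_width"]*1e3,1),"yaw y",round(np.degrees(np.arctan2(M[1,1],M[0,1])),1),"q1,7",o["joints"][[0,6]].round(2))
for a in sys.argv[1:]:
    t=np.array(eval(a)); print(a,"tool mm",(M.T@(t-o["tcp_pos"])*1e3).round(1))
E
python3 -m pendant '[50,0,0,0,0.0985, 50,0,0,0,0.0985, 50,0,-20,-19,0, 50,0,-35,-33,0, 50,0,-35,-33,0, 50,0,-35,-33,0, 50,0,-35,-33,0, 50,0,-35,-33,0, 50,0,-35,-33,0, 50,0,-33,-31,0, 50,0,-20,-17,0, 50,0,0,0,0, 50,0,0,0,0]' 40
python3 go.py '[.450,-.316,.15]'
```

```text
clock: 2.48
tcp_pos: [0.4479, -0.3174, 0.2314]
orientation: [2.145, 0.157, -2.145]
contact_force: [-0.2, -0.3, 0.9]
grip_width: 0.0501
t 2.48 tcp [ 0.4479 -0.3174  0.2314] F [-0.2 -0.3  0.9] w 50.1 yaw y -81.6 q1,7 [ 0.58 -0.95]
[.450,-.316,.15] tool mm [81.4 -1.2 -2.3]
```

```bash
python3 - <<'E'
from m import *
p,d=save("wrist","pics/w1.png")
print(cap(d,(.450,-.316),"wrist"))
E
```

```text
[ 4.506e-01 -3.161e-01  9.360e-02  4.496e-01 -3.164e-01  1.260e-02
  8.780e+02]
```

View pics/w1.png

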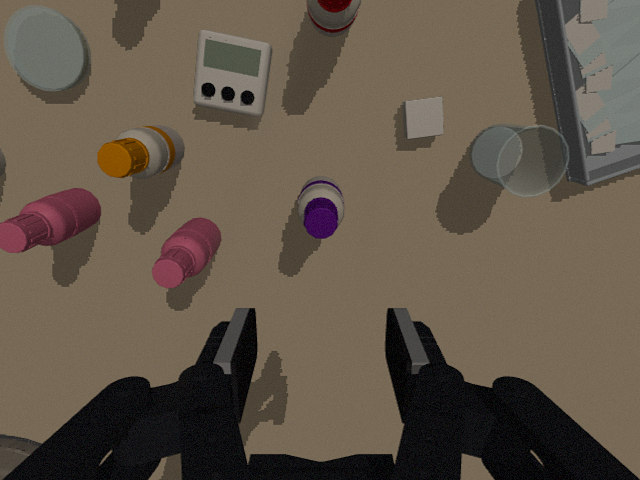

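The wrist view shows the violet cap at (321,217), centred between the jaws. It gives the same axis as the top camera to under 1 mm. I descend and grip.

```bash
python3 -m pendant '[50,20,-1,-2,0, 50,40,0,0,0, 50,40,0,0,0, 50,35,0,0,0, 50,18,0,0,0, 50,9,0,0,0, 50,0,0,0,0, 15,0,0,0,0, 15,0,0,0,0, 15,0,0,0,0, 15,0,0,0,0, 15,0,0,0,0, 15,0,0,0,0]' 40
python3 go.py '[.450,-.316,.21]'
```

```text
clock: 4.15
tcp_pos: [0.4513, -0.3156, 0.0704]
orientation: [2.146, 0.157, -2.142]
contact_force: [-0.9, -0.4, 6.8]
grip_width: 0.0227
t 4.15 tcp [ 0.4513 -0.3156  0.0704] F [-0.9 -0.4  6.8] w 22.7 yaw y -81.5 q1,7 [ 0.56 -0.98]
[.450,-.316,.21] tool mm [-139.6    0.4    1.1]
```

```bash
python3 -m pendant '[15,-5,0,0,0, 15,-15,0,0,0, 15,-30,0,0,0, 15,-40,0,0,0, 15,-35,0,0,0, 15,-20,0,0,0, 15,-5,0,0,0, 15,0,0,0,0]'
python3 go.py '[.4907,.2373,.2204]'
python3 - <<'E'
from h import *
p,d=save("wrist","pics/w2.png")
E
```

```text
clock: 5.15
tcp_pos: [0.4502, -0.3149, 0.2193]
orientation: [2.145, 0.159, -2.145]
contact_force: [0.6, -0.3, -0.2]
grip_width: 0.0229
t 5.15 tcp [ 0.4502 -0.3149  0.2193] F [ 0.6 -0.3 -0.2] w 22.9 yaw y -81.5 q1,7 [ 0.57 -0.96]
[.4907,.2373,.2204] tool mm [  -1.1 -540.2 -121.4]
```

View pics/w2.png

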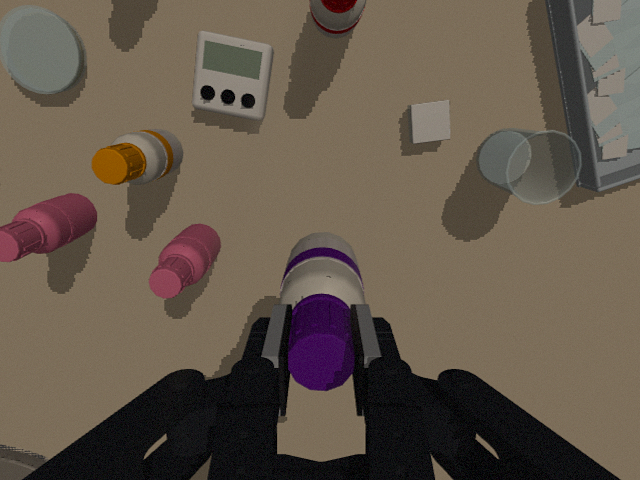

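The bottle is held upright: violet cap at (321,340), body hanging straight below. I carry it over to the violet cup.

```bash
python3 -m pendant '[15,0,-25,-5.5,0, 15,0,-49,-11,0, 15,0,-49,-11,0, 15,0,-49,-11,0, 15,0,-49,-11,0, 15,0,-49,-11,0, 15,0,-49,-11,0, 15,0,-49,-11,0, 15,0,-49,-11,0, 15,0,-49,-11,0, 15,0,-49,-11,0, 15,0,-25,-6,0, 15,0,0,0,0, 15,0,0,0,0]'
python3 go.py '[.4907,.2373,.09]'
```

```text
clock: 6.95
tcp_pos: [0.4908, 0.2355, 0.2183]
orientation: [2.143, 0.156, -2.146]
contact_force: [0.1, -0.6, 0.2]
grip_width: 0.0226
t 6.95 tcp [0.4908 0.2355 0.2183] F [ 0.1 -0.6  0.2] w 22.6 yaw y -81.6 q1,7 [-0.21 -2.13]
[.4907,.2373,.09] tool mm [128.3  -2.   -0.4]
```

```bash
python3 -m pendant '[15,15,-2,0,0, 15,35,0,0,0, 15,35,0,0,0, 15,25,0,0,0, 15,15,0,0,0, 15,8,0,0,0, 15,2,0,0,0, 15,0,0,0,0, 15,0,0,0,0]'
python3 go.py
python3 -m pendant '[15,1,0,0,0, 15,1,0,0,0, 15,1,0,0,0, 15,0,0,0,0]'
python3 go.py
python3 -m pendant '[15,1,0,0,0, 15,0,0,0,0]'
python3 go.py
```

```text
clock: 8.07
tcp_pos: [0.4913, 0.2392, 0.085]
orientation: [2.146, 0.159, -2.143]
contact_force: [-0.4, 0.4, -0.5]
grip_width: 0.0231
t 8.07 tcp [0.4913 0.2392 0.085 ] F [-0.4  0.4 -0.5] w 23.1 yaw y -81.5 q1,7 [-0.26 -2.22]
clock: 8.57
tcp_pos: [0.4908, 0.2389, 0.0812]
orientation: [2.144, 0.159, -2.145]
contact_force: [-0.6, 0.9, 0.2]
grip_width: 0.0225
t 8.57 tcp [0.4908 0.2389 0.0812] F [-0.6  0.9  0.2] w 22.5 yaw y -81.5 q1,7 [-0.26 -2.23]
clock: 8.82
tcp_pos: [0.4908, 0.2389, 0.0802]
orientation: [2.144, 0.159, -2.145]
contact_force: [0.7, -1.2, -0.0]
grip_width: 0.0231
t 8.82 tcp [0.4908 0.2389 0.0802] F [ 0.7 -1.2 -0. ] w 23.1 yaw y -81.5 q1,7 [-0.26 -2.23]
```

```bash
python3 -m pendant '[15,1,0,0,0, 15,1,0,0,0, 15,0,0,0,0]'
python3 go.py
python3 -m pendant '[15,0.5,0,0,0, 15,0,0,0,0]'
python3 go.py
```

```text
clock: 9.2
tcp_pos: [0.4907, 0.2389, 0.0782]
orientation: [2.144, 0.159, -2.145]
contact_force: [0.4, 0.4, -0.9]
grip_width: 0.0228
t 9.2 tcp [0.4907 0.2389 0.0782] F [ 0.4  0.4 -0.9] w 22.8 yaw y -81.5 q1,7 [-0.27 -2.23]
clock: 9.45
tcp_pos: [0.491, 0.2389, 0.078]
orientation: [2.145, 0.159, -2.144]
contact_force: [-0.6, -0.5, 1.6]
grip_width: 0.0224
t 9.45 tcp [0.491  0.2389 0.078 ] F [-0.6 -0.5  1.6] w 22.4 yaw y -81.5 q1,7 [-0.27 -2.23]
```

Contact starts at TCP z ≈ 0.078, as predicted. I ease it down another 0.5 mm, release and rise.

```bash
python3 -m pendant '[15,0.5,0,0,0, 15,0,0,0,0]'; python3 go.py
python3 -m pendant '[50,0,0,0,0, 50,0,0,0,0, 50,0,0,0,0, 50,0,0,0,0, 50,-10,0,0,0, 50,-30,0,0,0, 50,-50,0,0,0, 50,-40,0,0,0, 50,-10,0,0,0, 50,0,0,0,0]'
python3 go.py '[.473,-.1715,.21]'
python3 - <<'E'
from m import *
p,d=save("top","pics/t2.png"); print(cap(d,(.491,.238)))
save("wrist","pics/w3.png")
E
```

```text
clock: 9.7
tcp_pos: [0.4912, 0.2391, 0.078]
orientation: [2.146, 0.159, -2.144]
contact_force: [-2.1, -1.2, 6.3]
grip_width: 0.0231
t 9.7 tcp [0.4912 0.2391 0.078 ] F [-2.1 -1.2  6.3] w 23.1 yaw y -81.5 q1,7 [-0.27 -2.23]
clock: 10.95
tcp_pos: [0.491, 0.2389, 0.2179]
orientation: [2.146, 0.159, -2.143]
contact_force: [-0.2, -0.4, -0.1]
grip_width: 0.0497
t 10.95 tcp [0.491  0.2389 0.2179] F [-0.2 -0.4 -0.1] w 49.7 yaw y -81.5 q1,7 [-0.21 -2.13]
[.473,-.1715,.21] tool mm [  7.7 403.3  78.2]
[4.885e-01 2.353e-01 1.003e-01 4.894e-01 2.370e-01 1.260e-02 2.000e+02]
```

View pics/w3.png

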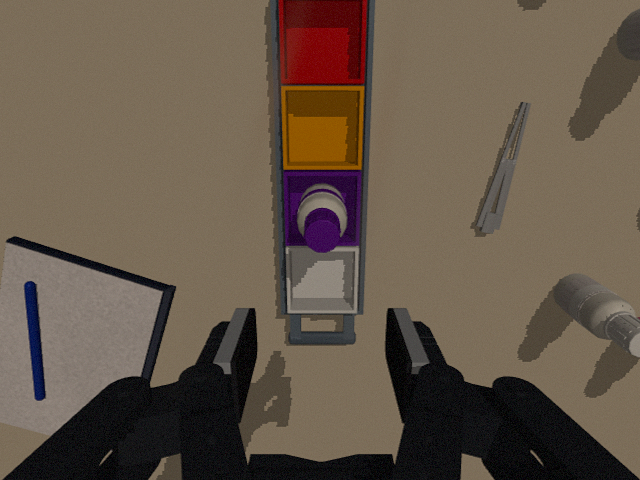

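Violet stands upright in its cup: cap at (322,230), cup around it. Cap top measures 0.1003, matching the 0.1015 expected. Amber next.

```bash
python3 -m pendant '[50,0,23,4,0, 50,0,45,9,0, 50,0,45,9,0, 50,0,45,9,0, 50,0,45,9,0, 50,0,45,9,0, 50,0,45,9,0, 50,0,45,9,0, 50,0,45,9,0, 50,0,20,2,0, 50,0,0,0,0, 50,0,0,0,0]'
python3 go.py '[.473,-.1715,.0695]'
python3 - <<'E'
from m import *
p,d=viewer.grab_frame("wrist"); print(cap(d,(.473,-.1715),"wrist"))
E
```

```text
clock: 12.55
tcp_pos: [0.4727, -0.1697, 0.2164]
orientation: [2.143, 0.162, -2.146]
contact_force: [0.3, 0.6, 0.7]
grip_width: 0.0501
t 12.55 tcp [ 0.4727 -0.1697  0.2164] F [0.3 0.6 0.7] w 50.1 yaw y -81.4 q1,7 [ 0.4  -1.25]
[.473,-.1715,.0695] tool mm [146.9   2.   -0.3]
[ 4.745e-01 -1.707e-01  9.390e-02  4.735e-01 -1.709e-01  1.270e-02
  9.680e+02]
```

```bash
python3 -m pendant '[50,15,0.5,-1,0, 50,35,0,0,0, 50,40,0,0,0, 50,32,0,0,0, 50,16,0,0,0, 50,8,0,0,0, 50,0,0,0,0, 15,0,0,0,0, 15,0,0,0,0, 15,0,0,0,0, 15,0,0,0,0, 15,0,0,0,0, 15,0,0,0,0]' 40
python3 go.py
python3 -m pendant '[15,-5,0,0,0, 15,-15,0,0,0, 15,-30,0,0,0, 15,-40,0,0,0, 15,-35,0,0,0, 15,-20,0,0,0, 15,-5,0,0,0, 15,0,0,0,0]'
python3 go.py '[.554,.2468,.2190]'
```

```text
clock: 14.22
tcp_pos: [0.4749, -0.1718, 0.0724]
orientation: [2.146, 0.158, -2.142]
contact_force: [-1.6, 0.6, 7.2]
grip_width: 0.0224
t 14.22 tcp [ 0.4749 -0.1718  0.0724] F [-1.6  0.6  7.2] w 22.4 yaw y -81.5 q1,7 [ 0.37 -1.32]
clock: 15.22
tcp_pos: [0.4738, -0.1715, 0.2213]
orientation: [2.145, 0.159, -2.145]
contact_force: [-0.0, -0.4, -1.0]
grip_width: 0.0226
t 15.22 tcp [ 0.4738 -0.1715  0.2213] F [-0.  -0.4 -1. ] w 22.6 yaw y -81.5 q1,7 [ 0.4  -1.25]
[.554,.2468,.2190] tool mm [   2.3 -401.9 -140.9]
```

```bash
python3 -m pendant '[15,0,-20,-7,0, 15,0,-45,-16,0, 15,0,-45,-16,0, 15,0,-45,-16,0, 15,0,-45,-16,0, 15,0,-45,-16,0, 15,0,-45,-16,0, 15,0,-45,-16,0, 15,0,-45,-16,0, 15,0,-22,-6,0, 15,0,0,0,0, 15,0,0,0,0]'
python3 go.py '[.554,.2468,.083]'
```

```text
clock: 16.73
tcp_pos: [0.5543, 0.2446, 0.2206]
orientation: [2.143, 0.155, -2.146]
contact_force: [-0.4, -0.2, -1.3]
grip_width: 0.0224
t 16.73 tcp [0.5543 0.2446 0.2206] F [-0.4 -0.2 -1.3] w 22.4 yaw y -81.6 q1,7 [-0.22 -2.1 ]
[.554,.2468,.083] tool mm [137.6  -2.4  -0.2]
```

```bash
python3 -m pendant '[15,15,-0.5,0,0, 15,35,0,0,0, 15,35,0,0,0, 15,25,0,0,0, 15,15,0,0,0, 15,8,0,0,0, 15,3,0,0,0, 15,0,0,0,0, 15,0,0,0,0]'
python3 -m pendant '[15,1,0,0,0, 15,1,0,0,0, 15,1,0,0,0, 15,0,0,0,0]'
python3 go.py '[.554,.2468,.0799]'
```

```text
clock: 17.85
tcp_pos: [0.5548, 0.2476, 0.0861]
orientation: [2.146, 0.159, -2.143]
contact_force: [-0.1, -0.0, -0.4]
grip_width: 0.0224
clock: 18.35
tcp_pos: [0.5542, 0.2473, 0.0822]
orientation: [2.144, 0.159, -2.145]
contact_force: [0.1, -0.4, -1.4]
grip_width: 0.0224
t 18.35 tcp [0.5542 0.2473 0.0822] F [ 0.1 -0.4 -1.4] w 22.4 yaw y -81.5 q1,7 [-0.25 -2.17]
[.554,.2468,.0799] tool mm [2.3 0.4 0.3]
```

```bash
python3 -m pendant '[15,1,0,0,0, 15,1,0,0,0, 15,0,0,0,0]'
python3 -m pendant '[15,0.5,0,0,0, 15,0,0,0,0]'
python3 -m pendant '[15,0.5,0,0,0, 15,0,0,0,0]'
```

```text
clock: 18.73
tcp_pos: [0.5542, 0.2473, 0.0801]
orientation: [2.144, 0.159, -2.145]
contact_force: [0.2, -0.3, -1.7]
grip_width: 0.0225
clock: 18.98
tcp_pos: [0.5544, 0.2474, 0.08]
orientation: [2.145, 0.159, -2.144]
contact_force: [0.7, -0.2, 0.6]
grip_width: 0.0226
clock: 19.23
tcp_pos: [0.5546, 0.2475, 0.08]
orientation: [2.146, 0.159, -2.144]
contact_force: [-0.6, -1.7, 5.1]
grip_width: 0.0229
```

Amber is seated, with a 5 N reaction. I release, rise and go to white.

```bash
python3 -m pendant '[50,0,0,0,0, 50,0,0,0,0, 50,0,0,0,0, 50,0,0,0,0, 50,-10,0,0,0, 50,-30,0,0,0, 50,-50,0,0,0, 50,-40,0,0,0, 50,-10,0,0,0, 50,0,0,0,0]'
python3 go.py '[.4395,-.014,.215]'
python3 - <<'E'
from m import *
p,d=save("top","pics/t3.png"); print(cap(d,(.554,.247)),cap(d,(.4395,-.014)))
E
```

```text
clock: 20.48
tcp_pos: [0.5544, 0.2474, 0.2199]
orientation: [2.146, 0.159, -2.144]
contact_force: [0.7, 0.1, 0.3]
grip_width: 0.0501
t 20.48 tcp [0.5544 0.2474 0.2199] F [0.7 0.1 0.3] w 50.1 yaw y -81.5 q1,7 [-0.22 -2.1 ]
[.4395,-.014,.215] tool mm [  4.7 241.6 152.1]
[5.516e-01 2.450e-01 1.001e-01 5.528e-01 2.467e-01 1.280e-02 1.960e+02] [ 4.393e-01 -1.360e-02  9.310e-02  4.399e-01 -1.310e-02  1.240e-02
  1.650e+02]
```

```bash
python3 -m pendant '[50,0,12,7,0, 50,0,44,28,0, 50,0,44,28,0, 50,0,44,28,0, 50,0,44,28,0, 50,0,44,28,0, 50,0,10,5,0, 50,0,0,0,0, 50,0,0,0,0]'
python3 go.py '[.4398,-.0137,.0725]'
python3 - <<'E'
from m import *
p,d=viewer.grab_frame("wrist"); print(cap(d,(.4395,-.014),"wrist"))
print(r.get_obs()["joints"].round(2))
E
```

```text
clock: 21.65
tcp_pos: [0.4399, -0.0131, 0.2191]
orientation: [2.144, 0.161, -2.144]
contact_force: [0.2, -0.5, 0.3]
grip_width: 0.0499
t 21.65 tcp [ 0.4399 -0.0131  0.2191] F [ 0.2 -0.5  0.3] w 49.9 yaw y -81.4 q1,7 [ 0.19 -1.58]
[.4398,-.0137,.0725] tool mm [1.466e+02 6.000e-01 1.000e-01]
[ 4.403e-01 -1.250e-02  9.360e-02  4.391e-01 -1.260e-02  1.270e-02
  9.550e+02]
[ 0.19  0.12 -0.32  2.08  0.05  0.94 -1.58]
```

```bash
python3 -m pendant '[50,15,0,0,0, 50,35,0,0,0, 50,40,0,0,0, 50,32,0,0,0, 50,17,0,0,0, 50,8,0,0,0, 50,0,0,0,0, 15,0,0,0,0, 15,0,0,0,0, 15,0,0,0,0, 15,0,0,0,0, 15,0,0,0,0, 15,0,0,0,0]' 40
python3 go.py
python3 -m pendant '[15,-5,0,0,0, 15,-15,0,0,0, 15,-30,0,0,0, 15,-40,0,0,0, 15,-35,0,0,0, 15,-20,0,0,0, 15,-5,0,0,0, 15,0,0,0,0]'
python3 go.py '[.4275,.228,.2200]'
```

```text
clock: 23.32
tcp_pos: [0.4403, -0.0143, 0.073]
orientation: [2.146, 0.159, -2.143]
contact_force: [-1.3, 0.4, 6.8]
grip_width: 0.0227
t 23.32 tcp [ 0.4403 -0.0143  0.073 ] F [-1.3  0.4  6.8] w 22.7 yaw y -81.5 q1,7 [ 0.14 -1.7 ]
clock: 24.32
tcp_pos: [0.4393, -0.0145, 0.2223]
orientation: [2.145, 0.159, -2.145]
contact_force: [-0.0, -0.7, -0.4]
grip_width: 0.0227
t 24.32 tcp [ 0.4393 -0.0145  0.2223] F [-0.  -0.7 -0.4] w 22.7 yaw y -81.5 q1,7 [ 0.2  -1.58]
[.4275,.228,.2200] tool mm [   2.3 -241.5  -24. ]
```

```bash
python3 -m pendant '[15,0,-20,-2,0, 15,0,-45,-4.5,0, 15,0,-45,-4.5,0, 15,0,-45,-4.5,0, 15,0,-45,-4.5,0, 15,0,-30,-3,0, 15,0,-12,-1,0, 15,0,0,0,0, 15,0,0,0,0]'
python3 go.py '[.4275,.228,.085]'
python3 -m pendant '[15,15,0,0,0, 15,35,0,0,0, 15,35,0,0,0, 15,25,0,0,0, 15,15,0,0,0, 15,8,0,0,0, 15,4,0,0,0, 15,0,0,0,0, 15,0,0,0,0]'
python3 go.py '[.4275,.228,.0805]'
```

```text
clock: 25.45
tcp_pos: [0.4278, 0.2268, 0.2218]
orientation: [2.144, 0.155, -2.146]
contact_force: [-0.1, 0.7, -0.5]
grip_width: 0.0226
t 25.45 tcp [0.4278 0.2268 0.2218] F [-0.1  0.7 -0.5] w 22.6 yaw y -81.6 q1,7 [-0.16 -2.16]
[.4275,.228,.085] tool mm [136.8  -1.4  -0. ]
clock: 26.58
tcp_pos: [0.4281, 0.2288, 0.0859]
orientation: [2.146, 0.159, -2.144]
contact_force: [0.6, 0.3, -0.6]
grip_width: 0.0224
t 26.57 tcp [0.4281 0.2288 0.0859] F [ 0.6  0.3 -0.6] w 22.4 yaw y -81.5 q1,7 [-0.24 -2.31]
[.4275,.228,.0805] tool mm [5.4 0.7 0.7]
```

```bash
python3 -m pendant '[15,1,0,0,0, 15,1,0,0,0, 15,1,0,0,0, 15,1,0,0,0, 15,0,0,0,0]'
python3 -m pendant '[15,0.5,0,0,0, 15,0.5,0,0,0, 15,0,0,0,0]'
python3 -m pendant '[15,0.5,0,0,0, 15,0,0,0,0]'
```

```text
clock: 27.2
tcp_pos: [0.4276, 0.2284, 0.0812]
orientation: [2.144, 0.159, -2.145]
contact_force: [-0.5, -0.5, -0.3]
grip_width: 0.0223
clock: 27.58
tcp_pos: [0.4278, 0.2286, 0.0806]
orientation: [2.145, 0.159, -2.144]
contact_force: [0.1, 0.1, 3.0]
grip_width: 0.0227
clock: 27.82
tcp_pos: [0.428, 0.2288, 0.0805]
orientation: [2.146, 0.159, -2.144]
contact_force: [-2.3, -0.4, 9.4]
grip_width: 0.0222
```

```bash
python3 -m pendant '[50,0,0,0,0, 50,0,0,0,0, 50,0,0,0,0, 50,0,0,0,0, 50,-10,0,0,0, 50,-30,0,0,0, 50,-50,0,0,0, 50,-40,0,0,0, 50,-10,0,0,0, 50,0,0,0,0]'
python3 go.py '[.6007,-.3023,.218]'
python3 - <<'E'
from m import *
p,d=save("top","pics/t4.png"); print(cap(d,(.428,.2285)),cap(d,(.6007,-.302)))
E
```

```text
clock: 29.08
tcp_pos: [0.4278, 0.2285, 0.2203]
orientation: [2.146, 0.159, -2.143]
contact_force: [0.7, 0.1, -0.7]
grip_width: 0.0501
t 29.07 tcp [0.4278 0.2285 0.2203] F [ 0.7  0.1 -0.7] w 50.1 yaw y -81.5 q1,7 [-0.15 -2.17]
[.6007,-.3023,.218] tool mm [  2.4 550.4 -92.9]
[4.266e-01 2.271e-01 1.003e-01 4.271e-01 2.288e-01 1.260e-02 2.070e+02] [ 6.003e-01 -3.025e-01  9.290e-02  6.008e-01 -3.029e-01  1.260e-02
  1.530e+02]
```

View pics/t4.png

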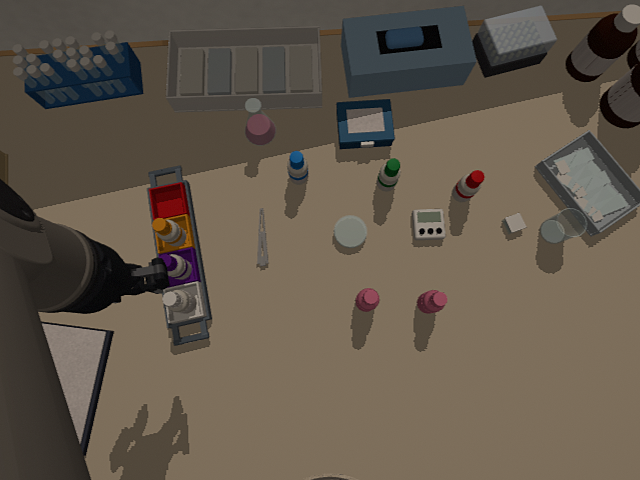

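Three bottles stand in their cups: amber (168,232), violet (175,267), white (178,300). Red is still at (470,184) and the look-alikes have not moved. On to red.

```bash
python3 -m pendant '[50,0,30,-5,0, 50,0,49,-8.3,0, 50,0,49,-8.3,0, 50,0,49,-8.3,0, 50,0,49,-8.3,0, 50,0,49,-8.3,0, 50,0,49,-8.3,0, 50,0,49,-8.3,0, 50,0,49,-8.3,0, 50,0,49,-8.3,0, 50,0,49,-8.3,0, 50,0,30,-5,0, 50,0,0,0,0, 50,0,0,0,0]'
python3 go.py '[.6007,-.3025,.0725]'
python3 - <<'E'
from m import *
p,d=viewer.grab_frame("wrist"); print(cap(d,(.6007,-.3025),"wrist"))
E
```

```text
clock: 30.88
tcp_pos: [0.6, -0.3003, 0.2181]
orientation: [2.142, 0.162, -2.148]
contact_force: [-0.4, 0.9, 0.4]
grip_width: 0.0498
t 30.88 tcp [ 0.6    -0.3003  0.2181] F [-0.4  0.9  0.4] w 49.8 yaw y -81.5 q1,7 [ 0.52 -1.14]
[.6007,-.3025,.0725] tool mm [145.6   2.6  -0.6]
[ 6.022e-01 -3.024e-01  9.410e-02  6.012e-01 -3.025e-01  1.280e-02
  9.730e+02]
```

```bash
python3 -m pendant '[50,15,0.5,-0.5,0, 50,35,0,0,0, 50,40,0,0,0, 50,32,0,0,0, 50,16,0,0,0, 50,8,0,0,0, 50,0,0,0,0, 15,0,0,0,0, 15,0,0,0,0, 15,0,0,0,0, 15,0,0,0,0, 15,0,0,0,0, 15,0,0,0,0]' 40
python3 go.py
python3 -m pendant '[15,-5,0,0,0, 15,-15,0,0,0, 15,-30,0,0,0, 15,-40,0,0,0, 15,-35,0,0,0, 15,-20,0,0,0, 15,-5,0,0,0, 15,0,0,0,0]'
python3 go.py '[.6165,.256,.2200]'
```

```text
clock: 32.55
tcp_pos: [0.6021, -0.3028, 0.0752]
orientation: [2.146, 0.157, -2.142]
contact_force: [0.6, -0.1, 5.6]
grip_width: 0.0222
t 32.55 tcp [ 0.6021 -0.3028  0.0752] F [ 0.6 -0.1  5.6] w 22.2 yaw y -81.5 q1,7 [ 0.51 -1.17]
clock: 33.55
tcp_pos: [0.6007, -0.302, 0.2229]
orientation: [2.144, 0.16, -2.146]
contact_force: [-0.5, 0.0, -1.6]
grip_width: 0.0225
t 33.55 tcp [ 0.6007 -0.302   0.2229] F [-0.5  0.  -1.6] w 22.5 yaw y -81.5 q1,7 [ 0.52 -1.14]
[.6165,.256,.2200] tool mm [   3.2 -549.6  -97.8]
```

```bash
python3 -m pendant '[15,0,-30,-5,0, 15,0,-49,-8.8,0, 15,0,-49,-8.8,0, 15,0,-49,-8.8,0, 15,0,-49,-8.8,0, 15,0,-49,-8.8,0, 15,0,-49,-8.8,0, 15,0,-49,-8.8,0, 15,0,-49,-8.8,0, 15,0,-49,-8.8,0, 15,0,-49,-8.8,0, 15,0,-30,-5,0, 15,0,0,0,0, 15,0,0,0,0]'
python3 go.py '[.6165,.256,.085]'
python3 -m pendant '[15,15,0,0,0, 15,35,0,0,0, 15,35,0,0,0, 15,25,0,0,0, 15,15,0,0,0, 15,7,0,0,0, 15,3,0,0,0, 15,0,0,0,0, 15,0,0,0,0]'
python3 go.py '[.6165,.256,.0827]'
```

```text
clock: 35.3
tcp_pos: [0.6168, 0.2549, 0.2223]
orientation: [2.142, 0.156, -2.147]
contact_force: [-0.8, 0.1, -0.4]
grip_width: 0.0223
t 35.3 tcp [0.6168 0.2549 0.2223] F [-0.8  0.1 -0.4] w 22.3 yaw y -81.6 q1,7 [-0.23 -2.06]
[.6165,.256,.085] tool mm [137.3  -1.4  -0.2]
clock: 36.42
tcp_pos: [0.6176, 0.2564, 0.0896]
orientation: [2.146, 0.159, -2.143]
contact_force: [-0.2, 0.1, -1.3]
grip_width: 0.0227
t 36.42 tcp [0.6176 0.2564 0.0896] F [-0.2  0.1 -1.3] w 22.7 yaw y -81.5 q1,7 [-0.25 -2.11]
[.6165,.256,.0827] tool mm [6.9 0.3 1.2]
```

```bash
python3 -m pendant '[15,1,0,0,0, 15,1,0,0,0, 15,1,0,0,0, 15,1,0,0,0, 15,1,0,0,0, 15,0,0,0,0]'
python3 -m pendant '[15,0.5,0,0,0, 15,0.5,0,0,0, 15,0,0,0,0]'
python3 -m pendant '[15,0.5,0,0,0, 15,0,0,0,0]'
```

```text
clock: 37.17
tcp_pos: [0.6171, 0.2562, 0.0836]
orientation: [2.144, 0.159, -2.145]
contact_force: [-0.8, -0.7, -1.1]
grip_width: 0.0225
clock: 37.55
tcp_pos: [0.6172, 0.2562, 0.0828]
orientation: [2.145, 0.159, -2.145]
contact_force: [-0.4, -0.8, -0.8]
grip_width: 0.0223
clock: 37.8
tcp_pos: [0.6174, 0.2562, 0.0827]
orientation: [2.145, 0.159, -2.144]
contact_force: [0.1, 0.2, 3.1]
grip_width: 0.0223
```

Red touches the floor at the expected height. I press it 0.5 mm further, release, rise, and back off toward +y (left of the row).

```bash
python3 -m pendant '[15,0.5,0,0,0, 15,0,0,0,0, 50,0,0,0,0, 50,0,0,0,0, 50,0,0,0,0, 50,0,0,0,0, 50,-10,0,0,0, 50,-30,0,0,0, 50,-50,0,0,0, 50,-40,0,0,0, 50,-10,0,0,0, 50,0,-40,0,0, 50,0,-50,0,0, 50,0,-40,0,0, 50,0,0,0,0, 50,0,0,0,0]'
python3 - <<'E'
from m import *
p,d=save("top","pics/t5.png"); 
for k,xy in dict(violet=(.49,.238),amber=(.553,.247),white=(.428,.2285),red=(.617,.256),blue=(.66,.01),green=(.633,-.159),pA=(.395,-.209),pB=(.407,-.097)).items(): print(k,cap(d,xy))
q,_=viewer.grab_frame("scene")
a=cv2.resize(p[150:350,120:320,::-1],(400,400)); b=cv2.resize(q[120:320,330:530,::-1],(400,400),interpolation=cv2.INTER_CUBIC)
cv2.imwrite("pics/fin.png",np.hstack([a,b]))
E
```

```text
clock: 39.8
tcp_pos: [0.598, 0.3839, 0.221]
orientation: [2.143, 0.157, -2.145]
contact_force: [-0.9, 0.3, 0.3]
grip_width: 0.0503
violet [4.887e-01 2.354e-01 1.002e-01 4.900e-01 2.375e-01 1.270e-02 2.030e+02]
amber [5.518e-01 2.449e-01 9.990e-02 5.531e-01 2.465e-01 1.300e-02 1.960e+02]
white [4.264e-01 2.271e-01 1.001e-01 4.271e-01 2.289e-01 1.270e-02 2.090e+02]
red [6.143e-01 2.533e-01 1.002e-01 6.154e-01 2.546e-01 1.290e-02 1.910e+02]
blue [6.594e-01 9.500e-03 9.290e-02 6.606e-01 9.900e-03 1.180e-02 1.410e+02]
green [ 6.332e-01 -1.588e-01  9.310e-02  6.336e-01 -1.590e-01  1.240e-02
  1.440e+02]
pA [ 3.948e-01 -2.089e-01  9.340e-02  3.951e-01 -2.095e-01  1.210e-02
  1.760e+02]
pB [ 4.068e-01 -9.660e-02  9.330e-02  4.068e-01 -9.670e-02  1.240e-02
  1.700e+02]
```

View pics/fin.png

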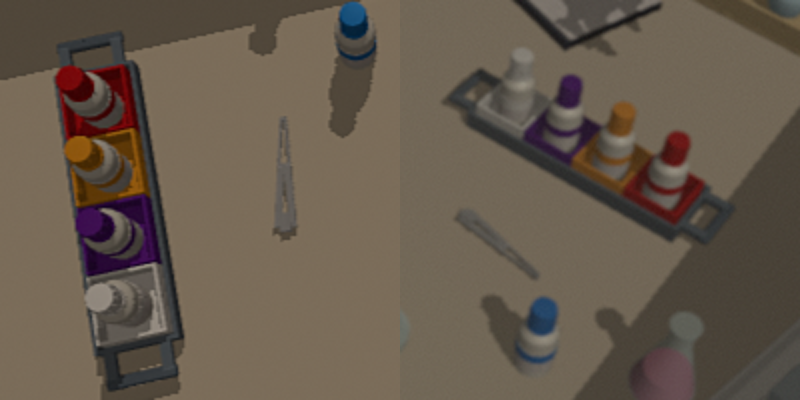

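All four bottles stand upright in the cups of their own colour: white (520,85), violet (568,112), amber (620,140) and red (673,170) in the right half. Cap tops are all at about 0.100, and the look-alikes have not moved.

```bash
python3 -c "
from bench import r
print(r.hand_in())"
```

```text
the job is handed in; nothing more can be done
None
```

The violet, amber, white and red bottles, loaded in that order, now stand in the cups of their own colour, and the job is handed in. It took about 40 s of the 128 s allowed. I gripped each bottle by its cap with 40 N, lowered it in steps of 1 mm or less until the cup floor pushed back, then released it.

- **Seating:** all four cap tops measured 99.9–100.2 mm. That fits bottles standing flat on the cup floor (101.5 mm expected), because the top camera reads about 1 mm low, as it did for the bottles on the bench.
- **Upright:** the top and scene pictures both show all four bottles upright, with the gripper open and clear of everything.
- **Look-alikes:** the blue, green and two pink bottles were within 1 mm of where they started.
- **Forces:** contact forces at the readings stayed under 10 N. I took no reading between red's last 0.5 mm press and its release.

No check failed. Two small disagreements remain: the camera put the caps of the loaded bottles 1–3 mm from the gripper's own readings, within the 9 mm of play in each cup. The grip width also read about 1.5 mm under the nominal 24 mm cap.

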